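# Close the mosaic frame over its quarter-turn fastener and hold it shut

## Robot

A 6-joint arm with a two-finger parallel gripper is mounted at the origin on the work surface. World frame = base frame: x ahead of the robot, y to its left, z up, the work surface at z = 0. Lengths are in m, angles in degrees, forces in N, time in s.
With the tool pointing down it reaches from about 0.35 to 0.775 m from the base axis. Payload 5.5 kg.
Tool frame: the origin (TCP) lies midway between the tips of the shut fingers; the grasp point (between the pads) lies 19 mm behind it; z points along the fingers, y is the line along which they close (so a half turn about z gives the same grasp; the last joint's range is limited). The gripper opens to 85 mm and grips with 20 to 120 N. Pads are 22 mm wide; open, the fingers measure 114 mm over their backs; the gripper's body (76 mm by 85 mm) begins 54 mm behind the grasp point. The pads swing forward as they close: fully open they stand 13 mm farther back than shut.
Start: joints at [68.205, 17.945, 2.641, 74.691, 0, 82.002], TCP at [0.137, 0.558, 0.231] pointing down, gripper open.
Joint ranges: [-158.12, 158.12], [-49.38, 96.58], [-58.88, 72.47], [-126.05, 133.96], [-84.25, 85.87], [-180, 180]. Speed limits (degrees/s): [147.25, 147.25, 180, 180, 180, 180].

## Interface

Orientations are given as a 3x3 rotation matrix whose columns are the frame's x, y, z axes.
In Python, from workcell import robot gives the robot as it stands. Calls block until the motion is done:
- robot.movep(position, orientation): joint-space move of the TCP to a pose.
- robot.move_linear(position, attitude=None, feed=0.15): straight line of the TCP; attitude=None keeps the orientation; feed is the mean speed in m/s.
- robot.movej(angles): joint-space move.
- robot.gripper_to(opening, effort=None): opening from 0.0 (shut) to 1.0 (fully open); effort is the grip in N (None keeps the last); returns when the fingers have stopped.
- robot.pause(seconds).
- robot.inverse_kinematics(position, orientation): joint angles nearest the present ones, or None.
- robot.capture(name): name is "scene" or "top" or "wrist"; returns a dict with "image" (480x640x3 uint8, red, green, blue), "intrinsics" (3x3 intrinsics, pixels), "rvec" (rotation vector, rad) and "tvec" (3), from world to camera coordinates, as OpenCV has them. Camera axes: x right, y down, z forward; pixel columns grow to the right and rows downward; lengths in m; the calibration is good to about 2 mm. A picture is of the moment at which its call begins. There is no depth.
A pose or a line that the arm cannot do raises robot.PlanningError and nothing moves.
- robot.close_job(): hands the job in; it is judged then, once.
Readings, each from a call of its own:
- robot.read_time(): time.
- robot.read_q(): joint angles.
- robot.read_qd(): joint speeds.
- robot.read_effort(): joint torques, N m.
- robot.read_eef_pos(): TCP position.
- robot.read_tcp_rot(): TCP orientation.
- robot.read_force(): force on the tool from outside, world axes, zero at the start.
- robot.read_ft_torque(): the same for the moment, N m.
- robot.read_opening(): opening from 0.0 (shut) to 1.0 (fully open).
- robot.read_finger_force(): force on a finger pad.
Only numpy, scipy, OpenCV 4.12 (cv2) and the standard library are available. Lean on these libraries where they do the work, as an engineer would, in place of code of your own. Each camera call takes 0.05 s, during which the arm holds its last target. There are 200 camera calls.

## Task

The sprung backing panel of the mosaic frame stands open: turn the wing of the quarter-turn fastener on the frame's front rail until it lines up with the panel's slot (pointing straight from front to hinge), then swing the panel down so that the wing comes through the slot. Finish holding the panel with the fingers, pressed firmly flat against the frame without forcing it: do not let go, as it springs open. Leave everything else on the table where it is.

Things in the scene. Friction and masses are not known exactly. Their poses are not given: they have to be found in the camera images.
- frame: Wooden box frame with a mosaic inside, fixed to the table: 170 mm deep (x), 240 wide (y), 40 high; yawed up to 0.4 rad. Origin: centre of the underside. Front side is -x: a flat 75 mm wide rail (frame x -85 to -10, top at z 40) with the fastener in its middle. The hinge is along the +x side.
- hinge (a point): Middle of the panel's hinge axis, which is parallel to frame y: at frame x +80, y 0, z 44 mm. Axes as the frame's. A hinge spring (0.3 N m/rad, rest at 1.75 rad, a little friction) stands the panel open and swings it open again whenever it is not held; pushing 4 N at 120 mm from the hinge just shuts it; a firm hold is 10 to 20 N.
- panel: Plywood panel 166 long x 222 wide x 8 mm. Origin: point hinge, mid thickness. Its -x runs from the hinge to the free edge; +z is the normal of the outer face (4 mm off), up when shut; facing back, away from the robot, while open. Open angle = rotation about frame +y from the frame: 0 shut flat on the front rail, 1.6 to 1.9 rad at the start, at most 2.0.
- slot (a point): Centre of the oblong slot through the panel, on its outer face, 114 mm from the hinge. Slot: 22 mm wide (panel y +-11), 72 mm long (78 to 150 mm from the hinge, along panel x). Beside it the panel is plain board, out to panel y +-111. The wing must come through this slot.
- wing: Fastener wing: steel bar 44 mm long (its x), 12 thick (y), 32 tall, on an 18 mm round collar. Origin: on its vertical turning axis, on the rail's top, at frame (-35, 0, 40) mm; the bar spans z 6 to 38. Turns about z with friction 0.05 N m, stays where left. In line with the slot when its x is parallel to frame x, either end forward.
- wing_top (a point): Middle of the wing's top, 38 mm above the rail; axes as the wing's. The wing starts 0.6 rad or more off the slot's line; either way round reaches it, so turn the shorter way. A stop lies 0.3 rad past the line each way. It stands 30 mm proud of the shut panel.
- brush: Bystander, to be left alone: paint brush lying left of the frame. Origin: its underside, near the middle.
- mug: Bystander, to be left alone: stoneware mug, 84 mm wide, 85 mm high, left. Origin: its underside.
- tub: Bystander, to be left alone: clear tub with a lid, 56 mm wide, 75 mm high, left. Origin: its underside.
- nippers: Bystander, to be left alone: tile nippers with blue grips lying right of the frame, 180 mm long. Origin: its underside, near the middle.
- jar: Bystander, to be left alone: lidded white jar, 64 mm wide, 75 mm high, right. Origin: its underside.
- dish: Bystander, to be left alone: small white bowl, 70 mm wide, 30 mm high, right. Origin: its underside.

How it is judged:
By the outcome, as a careful person would: the job done as asked, in the order asked, and still so for the second after the job is handed in, while the arm keeps its last pose, push and grip.
It also fails if it takes over 50 s, if anything falls off the work surface, if the arm or the gripper's body presses on something with over 40 N, if the wrist force passes 120 N, or if a joint passes its speed limit or range.

## Working session

There is one attempt and no reset: what is moved stays moved. The work goes in short steps, each a Python script; the robot and the scene stay as the last script left them, time stands still between calls to the robot, and variables do not carry over. Pictures are saved under pics/ and viewed, at most 10 in all, crops included, and the job is handed in when it is done.

```bash
mkdir -p pics; ls; python3 - <<'E'
from workcell import robot
import cv2,pickle
d={}
for n in("scene","top","wrist"):
    c=robot.capture(n);d[n]=c;cv2.imwrite(f"pics/{n}0.png",c["image"][:,:,::-1])
    R=cv2.Rodrigues(c["rvec"])[0];print(n,(-R.T@c["tvec"].reshape(3)).round(3),R[2].round(2),c["intrinsics"][0,0])
pickle.dump(d,open("d0.pkl","wb"));print(robot.read_time())
E
```

```text
pics
scene [1.272 0.038 1.225] [-0.54  0.02 -0.84] 580.0889141922461
top [0.453 0.05  1.188] [ 0.05 -0.01 -1.  ] 583.0559097011619
wrist [0.066 0.576 0.373] [ 0.28 -0.07 -0.96] 389.5395207120373
0.15
```

View pics/top0.png

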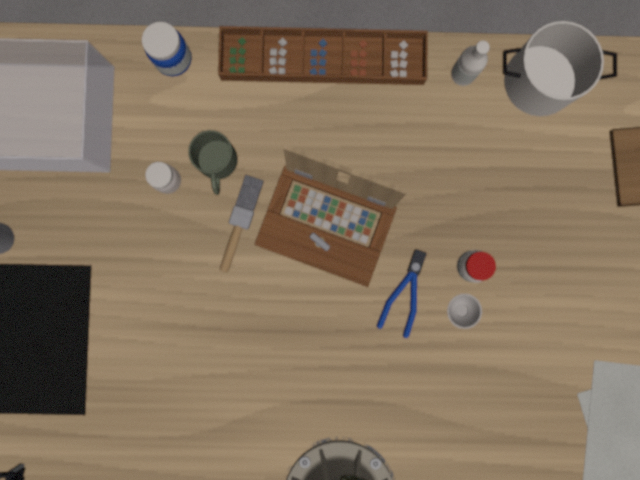

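View pics/scene0.png

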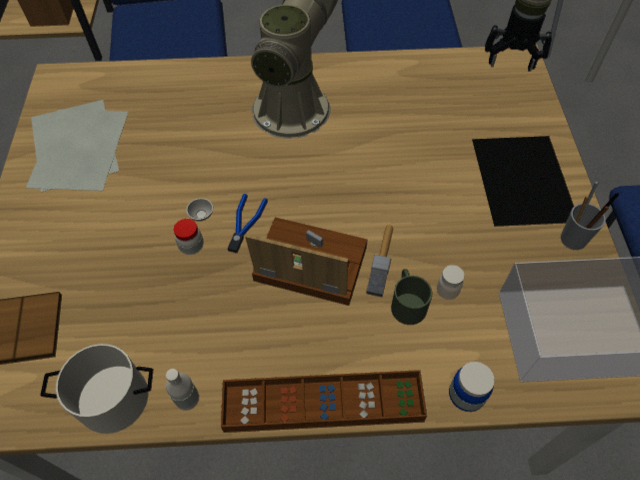

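Top view: frame's front top corners are near (255,243) and (369,286), wing near (319,242), and the panel is open around (344,178). Next I'll measure the wing and the frame.

```bash
cat > h.py <<'E'
import numpy as np,cv2
def cast(c,uv,z):
    R=cv2.Rodrigues(c["rvec"])[0];t=np.asarray(c["tvec"]).reshape(3);o=-R.T@t
    uv=np.atleast_2d(np.asarray(uv,float))
    d=np.c_[uv,np.ones(len(uv))]@np.linalg.inv(c["intrinsics"]).T@R
    return o+d*((z-o[2])/d[:,2])[:,None]
def proj(c,P): return cv2.projectPoints(np.atleast_2d(np.asarray(P,float)),np.asarray(c["rvec"]),np.asarray(c["tvec"]),c["intrinsics"],None)[0][:,0]
E
python3 - <<'E'
import pickle
from h import *
d=pickle.load(open("d0.pkl","rb"));T=d["top"];S=d["scene"]
cr=T["image"][140:300,240:420,::-1];a=cv2.resize(cr,None,fx=4,fy=4,interpolation=cv2.INTER_CUBIC)[:600]
cv2.imwrite("pics/topc.png",a)
cr=S["image"][205:305,240:375,::-1];cv2.imwrite("pics/scc.png",cv2.resize(cr,None,fx=5.5,fy=5.5,interpolation=cv2.INTER_CUBIC)[:600])
print(cast(T,[(255,243),(369,286)],.04))
for n,c,box,z in(("top",T,(300,228,340,258),.078),("scene",S,(300,228,328,250),.078)):
    x0,y0,x1,y1=box;h=cv2.cvtColor(c["image"],cv2.COLOR_RGB2HSV)
    m=np.zeros(h.shape[:2],np.uint8);m[y0:y1,x0:x1]=((h[...,1]<80)&(h[...,2]>90))[y0:y1,x0:x1]
    k=cv2.findContours(m,0,1)[0];k=max(k,key=cv2.contourArea)
    r=cv2.minAreaRect(k);p=cast(c,cv2.boxPoints(r),z);print(n,r,cast(c,[r[0]],z).round(4));print(p.round(4))
E
```

```text
[[ 0.49890938  0.17308832  0.04      ]
 [ 0.41897193 -0.05271208  0.04      ]]
top ((319.0000305175781, 241.50003051757812), (23.33452033996582, 9.192387580871582), 45.0) [[0.5027 0.0473 0.078 ]]
[[0.5118 0.0694 0.078 ]
 [0.5245 0.0573 0.078 ]
 [0.4937 0.0253 0.078 ]
 [0.481  0.0374 0.078 ]]
scene ((313.8676452636719, 234.72059631347656), (15.60637092590332, 3.429971694946289), 30.963754653930664) [[0.5023 0.0497 0.078 ]]
[[0.494  0.032  0.078 ]
 [0.4857 0.0365 0.078 ]
 [0.5105 0.0674 0.078 ]
 [0.5187 0.0628 0.078 ]]
```

View pics/topc.png

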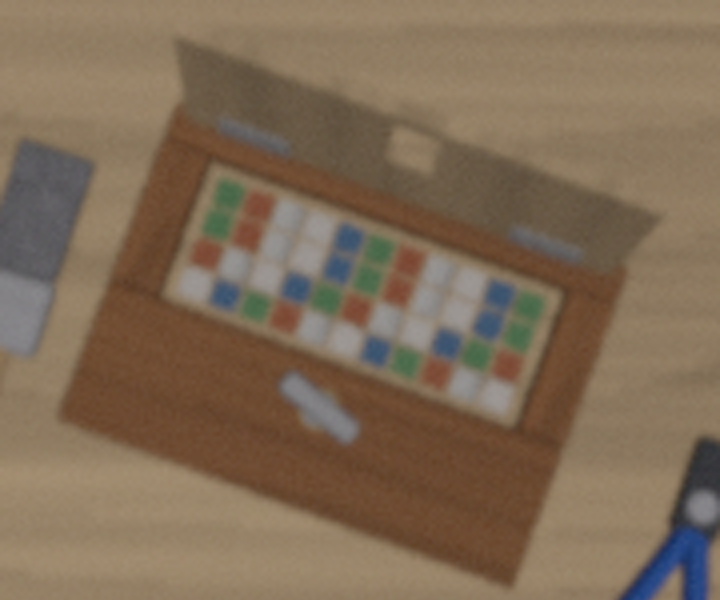

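View pics/scc.png

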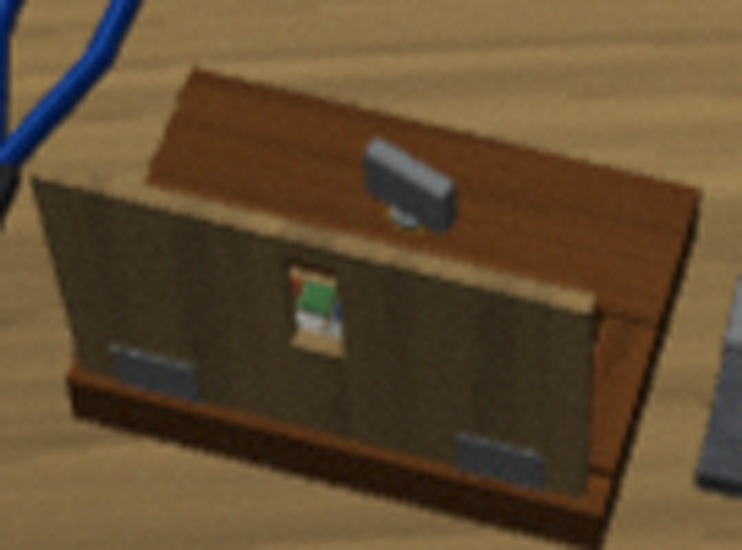

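Top crop: the wing bar runs from about (311,234) to (329,249) in full-image pixels. That puts its axis about +47° in the world, with the frame yaw at -19.5°, so the short turn is about -67°. The scene crop agrees: the wing is upright and the panel is behind it. I'll move above the wing and refine with the wrist camera.

```bash
cat >> h.py <<'E'
def tool(yaw,cam=None):
    # tool down, y axis at angle yaw (deg)
    a=np.radians(yaw);y=np.array([np.cos(a),np.sin(a),0]);z=np.array([0,0,-1.]);return np.c_[np.cross(y,z),y,z]
E
python3 - <<'E'
from workcell import robot
from h import *
import pickle
R=robot.read_tcp_rot();print(np.round(R,2))
print("cam in tool",R.T@(np.array([0.066,0.576,0.373])-robot.read_eef_pos()))
for yaw in(137,-43,70.5,-109.5):
    q=robot.inverse_kinematics([.504,.045,.05],tool(yaw));print(yaw,None if q is None else np.round(q,1))
robot.gripper_to(0.55)
yaws=[y for y in(137,-43)]
best=min((y for y in yaws if all(robot.inverse_kinematics([.504,.045,.05],tool(v)) is not None for v in(y,y-67))),key=lambda y:(tool(y-67)@(R.T@(np.array([0.066,0.576,0.373])-robot.read_eef_pos())))[0])
print("best",best)
robot.movep([.504,.045,.24],tool(best))
c=robot.capture("wrist");pickle.dump(c,open("w1.pkl","wb"));cv2.imwrite("pics/w1.png",c["image"][:,:,::-1]);print(robot.read_time(),robot.read_eef_pos(),robot.read_force())
E
```

```text
[[-0.97  0.24 -0.  ]
 [ 0.24  0.97 -0.  ]
 [ 0.   -0.   -1.  ]]
cam in tool [ 0.07324685  0.00028714 -0.14237053]
137 [ -4.   18.  -24.5  47.5   0.  -51. ]
-43 [ -4.   18.  -24.5  47.5   0.  129. ]
70.5 [ -4.   18.  -24.5  47.5   0.   15.5]
-109.5 [  -4.    18.   -24.5   47.5    0.  -164.5]
best 137
2.9167 [0.50393483 0.04563084 0.23998647] [-0.6628378   0.37392438 -0.59843731]
```

View pics/w1.png

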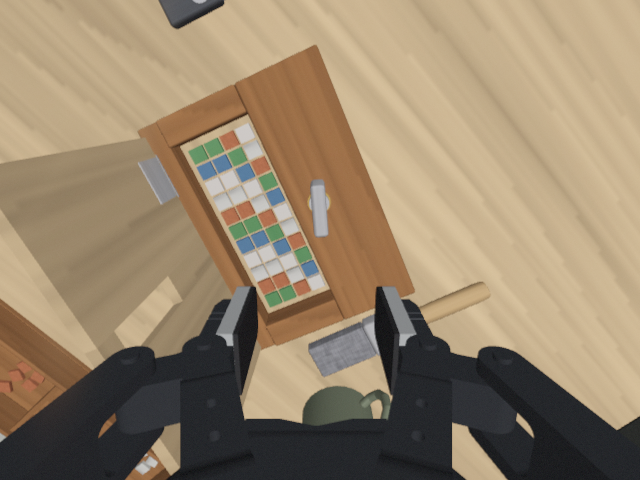

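Wrist view: the rail's front corners are at (317,46) and (413,290). The wing's top face spans about (313,183) to (326,235).

```bash
python3 - <<'E'
from h import *
import pickle
c=pickle.load(open("w1.pkl","rb"))
h=cv2.cvtColor(c["image"],cv2.COLOR_RGB2HSV)
m=np.zeros(h.shape[:2],np.uint8);b=np.s_[170:245,300:340];m[b]=((h[...,1]<60)&(h[...,2]>80))[b]*255
k=max(cv2.findContours(m,0,1)[0],key=cv2.contourArea);r=cv2.minAreaRect(k);print(r)
p=cast(c,k[:,0],.078)[:,:2].astype(np.float32)*1000;r=cv2.minAreaRect(p);print("wing mm",r,cv2.boxPoints(r).round(1).tolist())
F=cast(c,[(317,46),(413,290)],.04);print(F.round(4))
# front edge line fit: brown (hi sat) mask boundary along rows
pts=[]
for v in range(70,280,5):
    u0=317+(v-46)*96/244; row=c["image"][v].astype(float).sum(1)
    us=np.arange(int(u0)-12,int(u0)+13);g=np.diff(cv2.GaussianBlur(row[us][None],(5,1),0)[0]);i=g.argmax();pts.append((us[i]+.5,v))
P=cast(c,pts,.04)[:,:2].astype(np.float32)
vx,vy,x0,y0=cv2.fitLine(P,cv2.DIST_HUBER,0,.001,.001).ravel();print("edge dir",vx,vy,"yaw deg",np.degrees(np.arctan2(vy,vx))%180-90)
yw=np.radians(np.degrees(np.arctan2(vy,vx))%180-90);ex=np.array([np.cos(yw),np.sin(yw)]);mid=F[:,:2].mean(0)
mid=mid+ex*(ex@(np.array([x0,y0])-mid));print("mid",mid,"wing from frame",mid+.05*ex,"len",np.linalg.norm(F[0]-F[1]))
E
```

```text
((318.5, 207.5), (57.0, 19.0), 90.0)
wing mm ((503.5240173339844, 46.8216552734375), (47.09034729003906, 15.25972843170166), 47.075923919677734) [[481.8999938964844, 34.79999923706055], [493.1000061035156, 24.399999618530273], [525.0999755859375, 58.900001525878906], [514.0, 69.30000305175781]]
[[ 0.4195 -0.0453  0.04  ]
 [ 0.498   0.1756  0.04  ]]
edge dir 0.32921812 0.9442539 yaw deg -19.221329
mid [0.45816296 0.06534913] wing from frame [0.50537566 0.04888822] len 0.23436313046456694
```

```bash
python3 - <<'E'
from workcell import robot
from h import *
import pickle
P=[.5043,.047]
f=lambda s:print(s,"F",np.round(robot.read_force(),1),"M",np.round(robot.read_ft_torque(),2),"open",round(robot.read_opening(),3),"fp",np.round(robot.read_finger_force(),1),"t",round(robot.read_time(),2),flush=True)
robot.movep(P+[.13],tool(138))
robot.move_linear(P+[.051],feed=.08);f("down")
robot.gripper_to(0.0,20);f("grip")
for y in(130,110,90,70.7):
    robot.movep(P+[.051],tool(y));f(y)
for n in("top","wrist"):
    c=robot.capture(n);pickle.dump(c,open(n+"2.pkl","wb"));cv2.imwrite(f"pics/{n}2.png",c["image"][:,:,::-1])
E
```

```text
down F [1.2 0.3 0.5] M [-0.01 -0.    0.04] open 0.55 fp 0.0 t 4.58
grip F [-3.5  6.7  5.6] M [1.06 0.71 0.02] open 0.137 fp 23.9 t 4.97
130 F [-3.8  5.9  5.1] M [ 1.03  0.69 -0.06] open 0.135 fp 23.9 t 5.23
110 F [-3.2  6.2  5.8] M [ 1.2   0.79 -0.02] open 0.134 fp 23.9 t 5.66
90 F [-4.   6.7  6.1] M [ 1.31  0.8  -0.08] open 0.135 fp 23.9 t 6.08
70.7 F [-4.1  7.   6. ] M [ 1.43  0.76 -0.05] open 0.138 fp 23.9 t 6.5
```

The fingers are on the bar (11.6 mm opening) and turned with it. I'll release, lift straight up and check.

```bash
python3 - <<'E'
from workcell import robot
from h import *
import pickle
P=[.5043,.047]
robot.gripper_to(0.5);robot.move_linear(P+[.26],feed=.15)
c=robot.capture("wrist");pickle.dump(c,open("w3.pkl","wb"));cv2.imwrite("pics/w3.png",c["image"][:,:,::-1]);print(robot.read_time(),robot.read_force())
E
```

```text
8.5917 [-0.23620714  0.58999225  0.01728177]
```

View pics/w3.png

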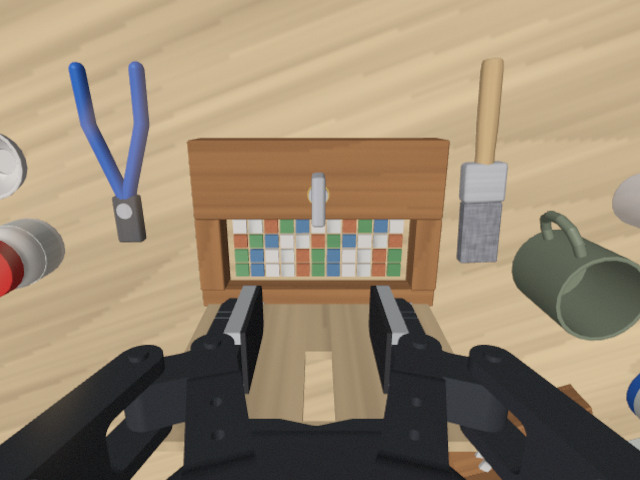

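The wing is now in line: its column is about 318, against the frame's centre at 318.5. Next I'll put the shut fingers behind the panel, beside the slot at panel y -45 mm, and sweep it down.

```bash
cat >> h.py <<'E'
a=np.radians(-19.3);ex=np.array([np.cos(a),np.sin(a),0]);ey=np.array([-np.sin(a),np.cos(a),0]);W=np.array([.5046,.0468,0])
def fr(x,y,z): return list(W+(x+.035)*ex+y*ey+[0,0,z])
TR=tool(70.7)
def corner(th,r=.14,y=-.045):
    s,c=np.sin(th),np.cos(th);return fr(.080-r*c+.004*s+.011,y,.044+r*s+.004*c)
E
python3 - <<'E'
from workcell import robot
from h import *
import pickle
f=lambda s:print(s,"F",np.round(robot.read_force(),1),"t",round(robot.read_time(),2),flush=True)
for p in(fr(.185,-.045,.27),fr(.185,-.045,.183),corner(1.3),corner(.2)):
    print(np.round(p,3),robot.inverse_kinematics(p,TR) is not None)
robot.gripper_to(0.0,40)
robot.move_linear(fr(-.035,-.045,.28))
robot.move_linear(fr(.185,-.045,.28),feed=.2)
robot.move_linear(fr(.185,-.045,.183),feed=.15);f("behind")
for th in np.radians([100,95,90,84,78,72]):
    robot.move_linear(corner(th),feed=.08);f(round(np.degrees(th)))
    if np.linalg.norm(robot.read_force())>20: print("STOP");break
for n in("scene",):
    c=robot.capture(n);cv2.imwrite("pics/s4.png",cv2.resize(c["image"][150:350,200:420,::-1],None,fx=3,fy=3))
E
```

```text
[ 0.697 -0.068  0.27 ] True
[ 0.697 -0.068  0.183] True
[ 0.577 -0.026  0.18 ] True
[0.48  0.008 0.076] True
behind F [0.6 0.  0. ] t 11.6
100 F [-0.1  0.4 -0.2] t 12.57
95 F [ 0.3 -1.1 -0.4] t 12.88
90 F [ 0.2  0.1 -0.6] t 13.18
84 F [-0.1 -0.3  0.1] t 13.51
78 F [ 1.5 -0.8  0.4] t 13.84
72 F [-0.7 -0.5 -0.4] t 14.18
```

View pics/s4.png

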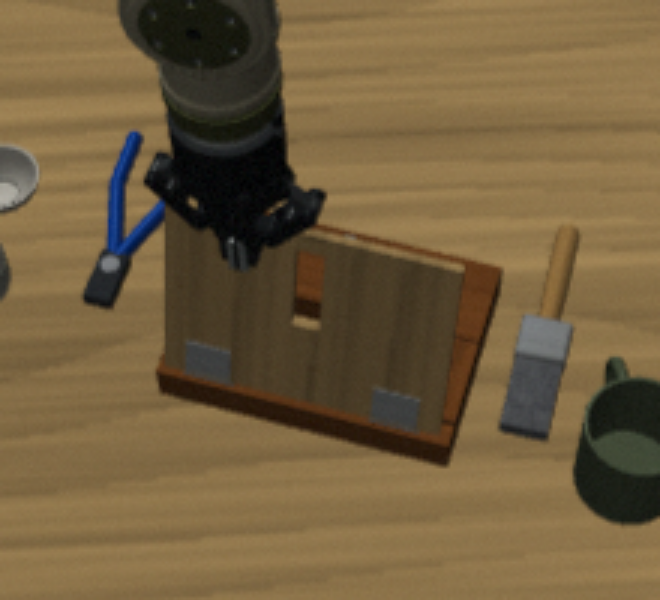

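The panel follows the shut fingers, which touch it to the right of the slot in panel terms. I'll carry on, drifting outward to y -62 mm so the knuckles stay clear of the wing, and finish with small force-checked steps.

```bash
python3 - <<'E'
from workcell import robot
from h import *
f=lambda s:print(s,"F",np.round(robot.read_force(),1),"z",round(robot.read_eef_pos()[2],4),"t",round(robot.read_time(),2),flush=True)
ok=True
for d in [66,60,54,48,42,36,30,25,20,16,12,9,6,4]:
    robot.move_linear(corner(np.radians(d),y=-.045-.017*(72-d)/68),feed=.08);f(d)
    if np.linalg.norm(robot.read_force())>18: print("STOP");ok=False;break
if ok:
    p=np.array(robot.read_eef_pos());z=p[2]
    for i in range(30):
        z-=.0007;robot.move_linear([p[0],p[1],z],TR,feed=.02);robot.pause(.05)
        F=np.mean([robot.read_force()[2] for _ in range(3)])
        if F>12.5 or z<.040:break
    robot.pause(.3);f("pressed")
c=robot.capture("scene");cv2.imwrite("pics/s5.png",cv2.resize(c["image"][150:350,200:420,::-1],None,fx=3,fy=3))
E
```

```text
66 F [ 0.6 -0.1 -0.2] z 0.1735 t 14.56
60 F [ 1.2 -0.1  0.4] z 0.1672 t 14.89
54 F [ 0.4 -0.2  0. ] z 0.1596 t 15.22
48 F [ 0.5 -0.5  0.1] z 0.1507 t 15.56
42 F [ 0.1 -0.5  0.4] z 0.1406 t 15.89
36 F [-0.3 -0.6  1.4] z 0.1295 t 16.23
30 F [-0.1  0.6  1.8] z 0.1174 t 16.56
25 F [-0.3  0.2  0.9] z 0.1067 t 16.86
20 F [-1.   0.   1.5] z 0.0955 t 17.16
16 F [0.9 0.8 1.8] z 0.0864 t 17.43
12 F [1.  0.3 2.2] z 0.077 t 17.71
9 F [0.  0.8 2.4] z 0.0699 t 17.96
6 F [0.8 0.4 1.9] z 0.0627 t 18.21
4 F [1.  0.2 1.5] z 0.0578 t 18.46
pressed F [-5.9  1.5 17. ] z 0.048 t 23.56
```

View pics/s5.png

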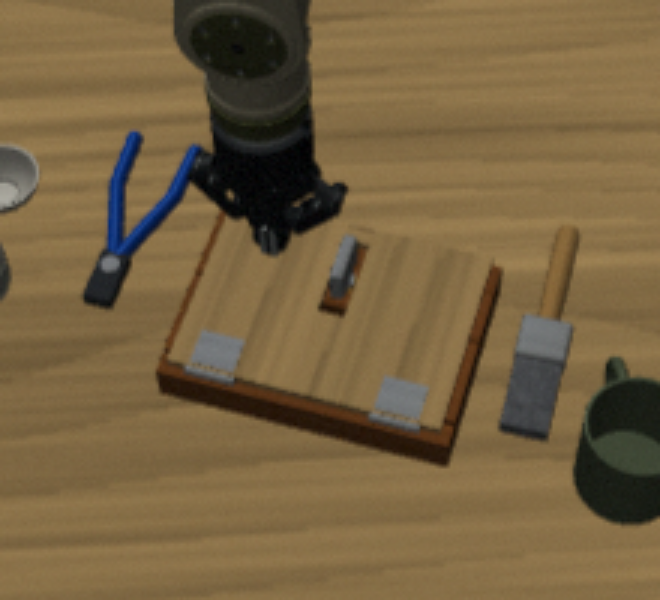

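The wing stands through the slot and the panel is flat, with the tips at z = 0.048. I'll check the push is steady, ease it slightly toward 14 N if needed, and hand in.

```bash
python3 - <<'E'
from workcell import robot
from h import *
def F():
    v=[]
    for _ in range(8): robot.pause(.05);v.append(robot.read_force())
    return np.mean(v,0)
f=F();print(f)
p=np.array(robot.read_eef_pos());z=None
for i in range(4):
    if 12<=f[2]<=16.5:break
    p[2]+=.0002*np.sign(f[2]-14);robot.move_linear(p,TR,feed=.02);f=F();print(f,robot.read_eef_pos()[2])
robot.pause(.6);f=F();print(f,robot.read_time())
if 11<f[2]<18.5: print(robot.close_job())
E
```

```text
[-6.46714059  0.80421679 17.09596243]
[-0.52501036  0.39276449  3.31090126] 0.04812979732588887
[0.19213105 0.40069039 2.77372348] 0.04809247966153814
[0.56215242 0.59989622 4.77263839] 0.04804377619313099
[-0.2552111   0.28205679  7.31981378] 0.04802936263175101
[-0.54648035  0.2660322   7.30718761] 27.6083
```

The commanded height differs a little from the actual one, so easing off dropped the push too far. I'll step down from the commanded height again.

```bash
python3 - <<'E'
from workcell import robot
from h import *
def F():
    v=[]
    for _ in range(8): robot.pause(.05);v.append(robot.read_force())
    return np.mean(v,0)
p=np.array(robot.read_eef_pos());p[2]=.0475
for i in range(8):
    robot.move_linear(p,TR,feed=.02);f=F();print(p[2],f)
    if f[2]>13:break
    p[2]-=.0001
robot.pause(.6);f=F();print(f,robot.read_eef_pos(),robot.read_time())
if 11.5<f[2]<18: print(robot.close_job())
E
```

```text
0.0475 [-1.036205    0.34552682  9.02236897]
0.0474 [-1.55172021  0.49386837 10.14740723]
0.047299999999999995 [-1.95093745  0.31783858 10.3688076 ]
0.04719999999999999 [-2.18510221  0.69816248 11.85459748]
0.04709999999999999 [-2.51799796  0.54721868 12.36266737]
0.046999999999999986 [-2.4394296   0.58497881 13.24822021]
[-2.68957911  0.99972964 13.52193771] [ 0.4718565  -0.00728347  0.04801618] 32.5083
the job is handed in; nothing more can be done
None
```

The job is handed in: the wing is turned in line and through the slot, and the fingers hold the panel flat at about 13.5 N (32.5 s used); the push dipped to about 3 N for a moment while I adjusted it, though the fingertips stayed within about 0.1 mm of the shut height.

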